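Put the tiered cake stand together on the buffet

ROBOT

A 6-joint arm with a two-finger parallel gripper is mounted at the origin on the work surface. World frame = base frame: x ahead of the robot, y to its left, z up, the work surface at z = 0. Lengths are in m, angles in degrees, forces in N, time in s.
With the tool pointing down it reaches from about 0.375 to 0.9 m from the base axis. Payload 3.1 kg.
Tool frame: the origin (TCP) lies midway between the tips of the shut fingers; the grasp point (between the pads) lies 19 mm behind it (bot.hold_point_z is the distance from the TCP to the grasp point, in m); z points along the fingers, y is the line along which they close (so a half turn about z gives the same grasp; the last joint's range is limited). The gripper opens to 87 mm and grips with 3 to 60 N. Pads are 19 mm wide; open, the fingers measure 117 mm over their backs; the gripper's body (75 mm by 190 mm) begins 51 mm behind the grasp point.
Start: joints at [-84.196, 30.224, 82.088, -0, 67.689, -10.227], TCP at [0.173, -0.601, 0.223] pointing down, gripper open.
Joint ranges: [-176.69, 176.69], [-43.24, 126.21], [12.49, 139.97], [-82, 262], [0, 151.66], [-163.58, 163.58]. Speed limits (degrees/s): [159.86, 159.86, 180, 180, 180, 180].

INTERFACE

Orientations are given as a 3x3 rotation matrix whose columns are the frame's x, y, z axes.
In Python, from rig import read_state, optics, order, bot gives the robot as it stands.
- The arm moves only by the tool drive_tool, never from a script. Its argument "steps" is a list of rows, each a list of 7 numbers: the finger opening in mm, from 0 to 87, then the shift along the tool's x, y, z normalised to -1 to 1, where 1 is 0.12 m, then the turn, a rotation vector about the tool's x, y, z normalised to -1 to 1, where 1 is 1.5 rad. In form: [[jaw, tx, ty, tz, ax, ay, az], ...]. A call has 1 to 8 rows; each row is the pose to reach, as a shift and turn from the pose commanded when the call began, along the tool's axes at that moment; what a row does not reach only later rows make up. A row lasts 1/10 s, in which the tool goes at most 50 mm and 8.59 degrees, less where a joint would pass 70% of its speed; a pose out of reach is approached as far as the arm can. A call with a number of a shift or a turn outside -1 to 1 is refused whole. A call with a gripper value outside its range is refused whole. The fingers move at their own pace and stop on an object; the grip force is fixed at half the most. Time passes only in rows, so rows that repeat a pose let the fingers close. It gives the time, the measured TCP pose, the force, the opening and the grip force at its end, in the units of the state.
- read_state(): the state, without advancing time (a new reading comes with each control period).
- optics.capture(name): name is "scene" or "top" or "wrist"; returns a dict with "color" (420x560x3 uint8, blue, green, red), "range_z" (420x560 float32, m along the optical axis (not along the pixel's ray), 0 where there is no reading), "fx", "fy", "cx", "cy" (pixels), "rvec" (rotation vector, rad) and "tvec" (3), from world to camera coordinates, as OpenCV has them. Camera axes: x right, y down, z forward; pixel columns grow to the right and rows downward; lengths in m; the calibration is good to about 2 mm. A picture is of the moment at which its call begins.
- order.hand_in(): hands the job in; it is judged then, once.
The state is a dict: "time_s": time; "joint_positions": joint angles; "qvel": joint speeds; "tau": joint torques, N m; "position": TCP position; "tcp_rot": TCP orientation; "force": force on the tool from outside, world axes, zero at the start; "moment": the same for the moment, N m; "opening": opening from 0.0 (shut) to 1.0 (fully open); "grasp_force": force on a finger pad.
Only numpy, scipy, OpenCV 4.12 (cv2) and the standard library are available. Lean on these libraries where they do the work, as an engineer would, in place of code of your own. Each camera call takes 0.05 s, during which the arm holds its last target. There are 200 camera calls.

TASK

Put the cake stand together for the buffet: onto its dark wooden foot set the largest tier, then the middle tier, then the smallest tier, and last the knob, one after another in that order, each fully home and upright on the peg of the piece below. Set every piece down gently without dropping it, tip nothing over, leave the salt shaker, cup, jar, mug and bowl where they stand, and let go of the finished stand.

Things in the scene. Friction and masses are not known exactly. Their poses are not given: they have to be found in the camera images.
- foot: foot of the cake stand, heavy, cannot be moved: dark wooden disc, diameter 140 mm, z 0-14 mm, with a bare steel pillar (diameter 36 mm, z 14-35) and a tapered peg on it (z 35-45, diameter 20 to 12 mm). Origin: centre of the underside, on the table; z up.
- tier_large: largest tier, loose, 0.45 kg: white round plate, diameter 170 mm, z 10-16 mm (rim to 20), on a foot ring (outer 60, inner 26 mm, z 0-10). In its centre a pillar to grip, diameter 36 mm, z 16-54, and on it a tapered peg (z 54-64, diameter 20 to 12 mm). The ring fits over the peg below with 3 mm play all round; home, it rests on the pillar top. Origin: centre of the underside; z up.
- tier_middle: middle tier, loose, 0.33 kg: white round plate, diameter 134 mm, z 10-16 mm (rim to 20), on a foot ring (outer 60, inner 26 mm, z 0-10). In its centre a pillar to grip, diameter 36 mm, z 16-54, and on it a tapered peg (z 54-64, diameter 20 to 12 mm). The ring fits over the peg below with 3 mm play all round; home, it rests on the pillar top. Origin: centre of the underside; z up.
- tier_small: smallest tier, loose, 0.22 kg: white round plate, diameter 100 mm, z 10-16 mm (rim to 20), on a foot ring (outer 60, inner 26 mm, z 0-10). In its centre a pillar to grip, diameter 36 mm, z 16-54, and on it a tapered peg (z 54-64, diameter 20 to 12 mm). The ring fits over the peg below with 3 mm play all round; home, it rests on the pillar top. Origin: centre of the underside; z up.
- knob: top knob of the cake stand, loose, 0.12 kg: steel collar, diameter 40 mm, z 0-16 mm, open below as a socket for the peg (26 mm wide, 10 mm deep), with an upright round grip of diameter 26 mm, z 16-56, and a domed end to z 69. Fully home, the collar rests on the pillar top below. Origin: centre of the underside; z up.
- salt: bystander, loose: glass salt shaker with a steel cap, diameter 38 mm, 68 mm high. Origin: centre of the underside.
- egg_cup: bystander, loose: white open cup without handle, rim diameter 44 mm, 55 mm high. Origin: centre of the underside.
- jam_jar: bystander, loose: amber jar with a steel cap and a paper label, diameter 54 mm, 80 mm high. Origin: centre of the underside.
- mug: bystander, loose: blue mug with a handle (on its +y side), diameter 76 mm, 85 mm high. Origin: centre of the underside.
- bowl: bystander, loose: terracotta bowl, rim diameter 90 mm, 45 mm high. Origin: centre of the underside.

How it is judged (in metres and radians):
On the way, in this order (a step that is already met when the one before it is completed fails the run):
1. the largest tier is fully home on the foot, upright and released (horizontal distance between tier_large and foot below 0.006 m and z of tier_large in the frame of foot between 0.032 and 0.038 m and angle between tier_large's own z axis and vertical below 0.06 rad and contact force between the fingers and tier_large below 0.3 N), for 0.2 s.
2. the middle tier is fully home on the largest tier, upright and released (horizontal distance between tier_middle and tier_large below 0.006 m and z of tier_middle in the frame of tier_large between 0.051 and 0.057 m and angle between tier_middle's own z axis and vertical below 0.06 rad and contact force between the fingers and tier_middle below 0.3 N), for 0.2 s.
3. the smallest tier is fully home on the middle tier, upright and released (horizontal distance between tier_small and tier_middle below 0.006 m and z of tier_small in the frame of tier_middle between 0.051 and 0.057 m and angle between tier_small's own z axis and vertical below 0.06 rad and contact force between the fingers and tier_small below 0.3 N), for 0.2 s.
4. the knob is fully home on the smallest tier, upright and released (horizontal distance between knob and tier_small below 0.006 m and z of knob in the frame of tier_small between 0.051 and 0.057 m and angle between knob's own z axis and vertical below 0.06 rad and contact force between the fingers and knob below 0.3 N), for 0.2 s.
At the end, for the whole second after the job is handed in: The largest tier on the foot, the middle tier on the largest, the smallest on the middle and the knob on the smallest: each centred within 6 mm on the piece below, its underside within 3 mm of the top of the pillar below, upright within 0.06 rad, released and at rest (below 0.02 m/s) (all of step 1 and all of step 2 and all of step 3 and all of step 4 and linear speed of each of tier_large, tier_middle, tier_small, knob below 0.02 m/s); the robot touches nothing.
It fails at once if a piece of the stand is dropped (falls freely, touching nothing, faster than 0.45 m/s, about 10 mm of fall) ((contact force between tier_large and anything else below 0.05 N and linear speed of tier_large above 0.45 m/s) or (contact force between tier_middle and anything else below 0.05 N and linear speed of tier_middle above 0.45 m/s) or (contact force between tier_small and anything else below 0.05 N and linear speed of tier_small above 0.45 m/s) or (contact force between knob and anything else below 0.05 N and linear speed of knob above 0.45 m/s)).
It fails at once if a piece of the stand tips over (tilted more than 0.6 rad) (angle between any of tier_large, tier_middle, tier_small, knob's own z axis and vertical above 0.6 rad).
It fails at once if a bystander is pushed more than 30 mm (distance of any of salt, egg_cup, jam_jar, mug, bowl from where it was at the start of the episode above 0.03 m).
It fails at once if a bystander is tipped over (tilted more than 0.6 rad) (angle between any of salt, egg_cup, jam_jar, mug, bowl's own z axis and vertical above 0.6 rad).
It also fails if it takes over 112 s, if anything falls off the work surface, if the arm or the gripper's body presses on something with over 40 N, if the wrist force passes 120 N, or if a joint passes its speed limit or range.

## Working session

There is one attempt and no reset: what is moved stays moved. The work goes in short steps, Python scripts to look and compute and a tool call to move; the robot and the scene stay as the last step left them, time stands still between calls to the robot, and variables do not carry over. Pictures are saved under pics/ and viewed, at most 14 in all, crops included, and the job is handed in when it is done.

Besides the shell and the picture viewer there is one more tool, called after "Call:" as name([rows], argument=value, ...), one row to a line, values as JSON. drive_tool: Moves the arm, as the interface text tells. Scaled input: -1 to 1 covers 0.12 m each way for a shift and 1.5 rad each way for a turn. Its arguments: {"type":"object","properties":{"steps":{"type":"array"}},"required":["steps"]}

```bash
ls; mkdir -p pics; python3 - <<'E'
from rig import read_state, optics, order, bot
import cv2, numpy as np
s=read_state(); print(s['time_s'],s['position'],np.round(s['tcp_rot'],4),s['opening'])
for n in ('scene','top'):
    c=optics.capture(n); cv2.imwrite(f'pics/{n}0.png',c['color']); np.savez(f'pics/{n}0.npz',**c)
    R=cv2.Rodrigues(c['rvec'])[0]; print(n,c['fx'],-R.T@np.array(c['tvec']).ravel(), R[2])
E
```

```text
pics
0.0 [ 0.1725674  -0.59995815  0.22158496] [[ 9.611e-01  2.762e-01 -2.000e-04]
 [ 2.762e-01 -9.611e-01  2.100e-03]
 [ 4.000e-04 -2.100e-03 -1.000e+00]] 0.9997057867629713
scene 457.18342173087217 [1.392878   0.09112035 0.61722316] [-0.8269455  -0.07511187 -0.55724263]
top 394.4014489293512 [ 0.48088711 -0.00725344  0.93350962] [ 0.09744287  0.00406416 -0.99523282]
```

View pics/top0.png

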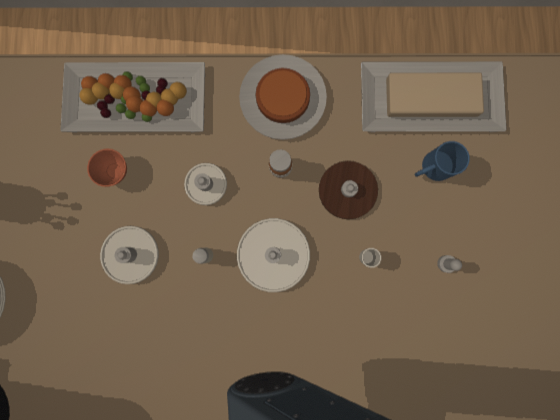

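View pics/scene0.png

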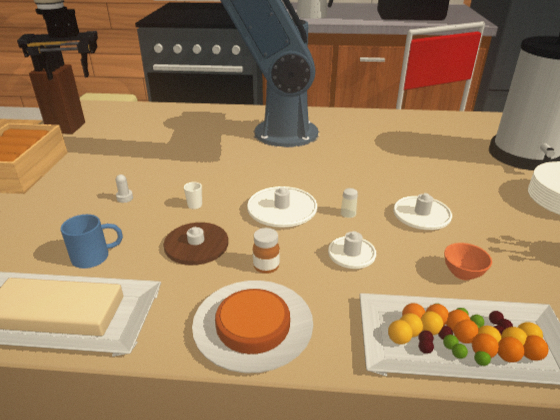

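Top view (+x up, +y left): small tier (206,184), foot (349,190), middle tier (130,255), large tier (273,256), knob (450,264). The bystanders are the bowl (108,168), jar (280,162), mug (445,160), salt (200,255) and cup (371,258). The scene view agrees and shows all pieces upright.

```bash
cat > h.py <<'E'
import cv2, numpy as np
def cloud(c):
    R=cv2.Rodrigues(c['rvec'])[0]; t=np.array(c['tvec']).ravel(); d=c['range_z']
    v,u=np.indices(d.shape); p=np.stack([(u-c['cx'])/c['fx']*d,(v-c['cy'])/c['fy']*d,d],-1)
    return (p-t)@R
def ray(c,u,v,z):
    R=cv2.Rodrigues(c['rvec'])[0]; t=np.array(c['tvec']).ravel(); o=-R.T@t
    w=R.T@np.array([(u-c['cx'])/c['fx'],(v-c['cy'])/c['fy'],1]); return (o+w*(z-o[2])/w[2])[:2]
E
python3 - <<'E'
from h import *
c=dict(np.load('pics/top0.npz')); P=cloud(c); ok=c['range_z']>0
bg=P[...,2][ok]; print('table z',np.median(bg[abs(bg)<.02]))
for n,(u,v,r,lo,hi) in dict(large=(273,256,42,.010,.03),middle=(130,255,35,.010,.03),small=(206,184,27,.01,.03),foot=(349,190,35,.007,.022),knob=(450,264,16,.008,.08),salt=(200,255,16,.03,.09),egg=(371,258,16,.03,.07),jar=(280,162,22,.04,.1),mug=(445,160,34,.04,.1),bowl=(108,168,26,.03,.06)).items():
    m=np.zeros(ok.shape,np.uint8); cv2.circle(m,(u,v),r,1,-1)
    q=P[(m>0)&ok]; z=q[:,2]; b=q[(z>lo)&(z<hi)]
    (x,y),rad=cv2.minEnclosingCircle(b[:,:2].astype(np.float32))
    top=q[z>z.max()-.012]
    print(n,'disc',np.round([x,y,2*rad],4),'n',len(b),'zmax',z.max().round(4),'top mean',top.mean(0).round(4),len(top))
# image-contour check: white plates, dark foot
hsv=cv2.cvtColor(c['color'],cv2.COLOR_BGR2HSV); g=c['color'].astype(int)
for n,(u,v,r,z) in dict(large=(273,256,46,.02),middle=(130,255,38,.02),small=(206,184,30,.02),foot=(349,190,38,.014)).items():
    m=np.zeros(ok.shape,np.uint8); cv2.circle(m,(u,v),r,1,-1)
    k=((hsv[...,1]<75)&(hsv[...,2]>125)) if n!='foot' else (hsv[...,2]<75)
    k=(k&(m>0)).astype(np.uint8)
    ct=max(cv2.findContours(k,cv2.RETR_EXTERNAL,cv2.CHAIN_APPROX_NONE)[0],key=cv2.contourArea)
    w=np.array([ray(c,a+0.,b+0.,z) for a,b in cv2.convexHull(ct)[:,0]],np.float32)
    e=cv2.fitEllipse(w); print(n,'ellipse',np.round(e[0],4),np.round(e[1],4))
E
```

```text
table z 0.0003120021140574095
large disc [0.463  0.023  0.1698] n 4029 zmax 0.0675 top mean [0.4636 0.0232 0.0602] 86
middle disc [0.4632 0.3561 0.1352] n 2401 zmax 0.0662 top mean [0.4635 0.355  0.0584] 118
small disc [0.6291 0.1829 0.0999] n 1177 zmax 0.0677 top mean [0.6293 0.183  0.0605] 78
foot disc [ 0.6158 -0.1533  0.14  ] n 2521 zmax 0.0482 top mean [ 0.6159 -0.1537  0.0413] 82
knob disc [ 0.4423 -0.3789  0.0406] n 310 zmax 0.0719 top mean [ 0.4426 -0.3776  0.065 ] 98
salt disc [0.4619 0.1832 0.0355] n 222 zmax 0.0688 top mean [0.4617 0.1825 0.0636] 176
egg disc [ 0.4582 -0.1946  0.0428] n 156 zmax 0.0588 top mean [ 0.4572 -0.1956  0.0534] 99
jar disc [0.671  0.0065 0.0529] n 476 zmax 0.0848 top mean [0.6711 0.0067 0.0799] 373
mug disc [ 0.6687 -0.3528  0.1117] n 826 zmax 0.0908 top mean [ 0.6751 -0.3692  0.0842] 253
bowl disc [0.6625 0.4048 0.0913] n 446 zmax 0.0491 top mean [0.6655 0.4121 0.0433] 330
large ellipse [0.4625 0.024 ] [0.1681 0.1698]
middle ellipse [0.4624 0.3571] [0.1317 0.1337]
small ellipse [0.6281 0.1841] [0.0983 0.0998]
foot ellipse [ 0.6141 -0.153 ] [0.1369 0.1389]
```

Call:
drive_tool([
  [60, 0.16, -0.19, 0, 0, 0, 0.05],
  [60, 0.33, -0.39, 0, 0, 0, 0.1],
  [60, 0.5, -0.6, 0, 0, 0, 0.15],
  [60, 0.65, -0.77, 0, 0, 0, 0.1865],
  [60, 0.65, -0.77, 0, 0, 0, 0.1865],
])

```text
time_s: 0.6
position: [0.2231, -0.4859, 0.222]
tcp_rot: [[1.0, 0.002, -0.0], [0.002, -1.0, 0.005], [-0.0, -0.005, -1.0]]
force: [-0.8, -0.1, 0.3]
opening: 0.709
grasp_force: 0.0
```

Call:
drive_tool([
  [60, 0.1, -0.2, 0, 0, 0, 0],
  [60, 0.2, -0.43, 0, 0, 0, 0],
  [60, 0.3, -0.65, 0, 0, 0, 0],
  [60, 0.4, -0.85, 0, 0, 0, 0],
])

```text
time_s: 1.0
position: [0.2702, -0.3881, 0.2224]
tcp_rot: [[1.0, 0.0, -0.0], [0.0, -1.0, -0.0], [-0.0, 0.0, -1.0]]
force: [0.1, -0.3, 0.3]
opening: 0.689
grasp_force: 0.0
```

Call:
drive_tool([
  [60, 0.1, -0.2, 0, 0, 0, 0],
  [60, 0.2, -0.43, 0, 0, 0, 0],
  [60, 0.3, -0.65, 0, 0, 0, 0],
  [60, 0.4, -0.85, 0, 0, 0, 0],
])

```text
time_s: 1.4
position: [0.3185, -0.2861, 0.2225]
tcp_rot: [[1.0, 0.0, 0.0], [0.0, -1.0, -0.001], [0.0, 0.001, -1.0]]
force: [-0.0, 0.1, -0.3]
opening: 0.69
grasp_force: 0.0
```

Call:
drive_tool([
  [60, 0.1, -0.2, 0, 0, 0, 0],
  [60, 0.2, -0.43, 0, 0, 0, 0],
  [60, 0.3, -0.65, 0, 0, 0, 0],
  [60, 0.4, -0.85, 0, 0, 0, 0],
  [60, 0.4, -0.85, 0, 0, 0, 0],
])

```text
time_s: 1.9
position: [0.3667, -0.1826, 0.2225]
tcp_rot: [[1.0, 0.004, -0.0], [0.004, -1.0, 0.001], [-0.0, -0.001, -1.0]]
force: [0.7, 0.2, -0.2]
opening: 0.693
grasp_force: 0.0
```

Call:
drive_tool([
  [60, 0.1, -0.2, 0, 0, 0, 0],
  [60, 0.2, -0.43, 0, 0, 0, 0],
  [60, 0.3, -0.65, 0, 0, 0, 0],
  [60, 0.4, -0.85, 0, 0, 0, 0],
  [60, 0.4, -0.85, 0, 0, 0, 0],
  [60, 0.4, -0.85, 0, 0, 0, 0],
])

```text
time_s: 2.5
position: [0.4145, -0.0832, 0.2225]
tcp_rot: [[1.0, 0.001, 0.0], [0.001, -1.0, -0.001], [0.0, 0.001, -1.0]]
force: [-0.2, 0.2, 1.2]
opening: 0.687
grasp_force: 0.0
```

Call:
drive_tool([
  [60, 0.1, -0.22, 0.2, 0, 0, 0],
  [60, 0.2, -0.44, 0.4, 0, 0, 0],
  [60, 0.3, -0.66, 0.6, 0, 0, 0],
  [60, 0.404, -0.885, 0.8, 0, 0, 0],
  [60, 0.404, -0.885, 0.94, 0, 0, 0],
  [60, 0.404, -0.885, 0.94, 0, 0, 0],
  [60, 0.404, -0.885, 0.94, 0, 0, 0],
])

```text
time_s: 3.2
position: [0.4626, 0.0226, 0.1097]
tcp_rot: [[1.0, -0.001, -0.001], [-0.001, -1.0, -0.0], [-0.001, 0.0, -1.0]]
force: [0.2, -0.7, 0.5]
opening: 0.687
grasp_force: 0.0
```

```bash
python3 - <<'E'
from rig import *
from h import *
s=read_state(); print(s['position'],np.round(s['tcp_rot'],4))
c=optics.capture('wrist'); cv2.imwrite('pics/w1.png',c['color'])
R=cv2.Rodrigues(c['rvec'])[0]; print(-R.T@np.array(c['tvec']).ravel())
P=cloud(c); ok=c['range_z']>0; q=P[ok]; b=q[(q[:,2]>.046)&(q[:,2]<.075)&(np.hypot(q[:,0]-.463,q[:,1]-.023)<.03)]
print(len(b), cv2.minEnclosingCircle(b[:,:2].astype(np.float32)))
b=q[(q[:,2]>.012)&(q[:,2]<.024)&(np.hypot(q[:,0]-.463,q[:,1]-.023)<.1)];print(len(b), cv2.minEnclosingCircle(b[:,:2].astype(np.float32)))
E
```

```text
[0.46262808 0.02261282 0.10969971] [[ 1.0e+00 -1.3e-03 -7.0e-04]
 [-1.3e-03 -1.0e+00 -2.0e-04]
 [-7.0e-04  2.0e-04 -1.0e+00]]
[0.5327378  0.02164492 0.27231921]
2192 ((0.46237504482269287, 0.020557863637804985), 0.01845823973417282)
27031 ((0.4623226225376129, 0.02054276131093502), 0.08504745364189148)
```

Call:
drive_tool([
  [60, 0, 0.01, 0.15, 0, 0, 0],
  [60, 0, 0.01, 0.3, 0, 0, 0],
  [60, 0, 0.01, 0.45, 0, 0, 0],
  [60, 0, 0.01, 0.58, 0, 0, 0],
  [60, 0, 0.01, 0.68, 0, 0, 0],
  [60, 0, 0.01, 0.72, 0, 0, 0],
  [60, 0, 0.01, 0.72, 0, 0, 0],
])

```text
time_s: 3.95
position: [0.463, 0.0219, 0.0237]
tcp_rot: [[1.0, -0.001, 0.001], [-0.001, -1.0, -0.0], [0.001, 0.0, -1.0]]
force: [0.2, -0.1, -0.8]
opening: 0.688
grasp_force: 0.0
```

Call:
drive_tool([
  [40, 0, 0, 0, 0, 0, 0],
  [37, 0, 0, 0, 0, 0, 0],
  [34, 0, 0, 0, 0, 0, 0],
  [20, 0, 0, 0, 0, 0, 0],
  [20, 0, 0, 0, 0, 0, 0],
  [20, 0, 0, 0, 0, 0, 0],
  [20, 0, 0, 0, 0, 0, 0],
])

```text
time_s: 4.65
position: [0.4629, 0.0225, 0.0238]
tcp_rot: [[1.0, 0.0, 0.001], [0.0, -1.0, -0.0], [0.001, 0.0, -1.0]]
force: [0.9, -1.9, 6.1]
opening: 0.405
grasp_force: 30.0
```

Call:
drive_tool([
  [20, 0, 0, -0.05, 0, 0, 0],
  [20, 0, 0, -0.15, 0, 0, 0],
  [20, 0, 0, -0.3, 0, 0, 0],
  [20, 0, 0, -0.45, 0, 0, 0],
  [20, 0, 0, -0.6, 0, 0, 0],
  [20, 0, 0, -0.7, 0, 0, 0],
  [20, 0, 0, -0.8, 0, 0, 0],
  [20, 0, 0, -0.8, 0, 0, 0],
])

```text
time_s: 5.45
position: [0.4628, 0.0229, 0.1202]
tcp_rot: [[1.0, 0.0, 0.002], [0.0, -1.0, -0.0], [0.002, 0.0, -1.0]]
force: [0.0, -0.2, -4.1]
opening: 0.406
grasp_force: 30.0
```

Call:
drive_tool([
  [20, 0.03, 0.1, 0, 0, 0, 0],
  [20, 0.08, 0.25, 0, 0, 0, 0],
  [20, 0.14, 0.42, 0, 0, 0, 0],
  [20, 0.2, 0.6, 0, 0, 0, 0],
  [20, 0.25, 0.75, 0, 0, 0, 0],
  [20, 0.29, 0.86, 0, 0, 0, 0],
  [20, 0.31, 0.92, 0, 0, 0, 0],
  [20, 0.31, 0.92, 0, 0, 0, 0],
])

```text
time_s: 6.25
position: [0.4999, -0.0886, 0.1188]
tcp_rot: [[1.0, -0.001, -0.0], [-0.001, -1.0, 0.0], [-0.0, -0.0, -1.0]]
force: [0.2, 0.3, -3.5]
opening: 0.402
grasp_force: 30.0
```

```bash
cat > m.py <<'E'
from rig import *
from h import *
def piece(q,x,y,lo,hi,r):
    b=q[(q[:,2]>lo)&(q[:,2]<hi)&(np.hypot(q[:,0]-x,q[:,1]-y)<r)]
    if len(b)<20: return None
    (a,d),rad=cv2.minEnclosingCircle(b[:,:2].astype(np.float32)); return np.round([a,d,2*rad,b[:,2].max(),len(b)],4)
def look(name,f=None):
    c=optics.capture(name); 
    if f: cv2.imwrite('pics/'+f,c['color'])
    return cloud(c)[c['range_z']>0]
E
python3 - <<'E'
from m import *
s=read_state(); p=s['position']; print(p,np.round(s['tcp_rot'],4),s['grasp_force'])
q=look('wrist','w2.png'); zo=p[2]-.0238
print('plate',piece(q,p[0],p[1],zo+.012,zo+.024,.1),'peg',piece(q,p[0],p[1],zo+.046,zo+.07,.03))
print('foot',piece(q,.616,-.153,.008,.022,.085),piece(q,.616,-.153,.030,.05,.03))
q=look('top')
print('T plate',piece(q,p[0],p[1],zo+.012,zo+.024,.1),'foot',piece(q,.616,-.153,.008,.022,.08),piece(q,.616,-.153,.030,.05,.03))
E
```

```text
[ 0.49988143 -0.08864581  0.11882017] [[ 1.0e+00 -1.4e-03 -4.0e-04]
 [-1.4e-03 -1.0e+00  2.0e-04]
 [-4.0e-04 -2.0e-04 -1.0e+00]] 29.999557435512543
plate [ 5.0960e-01 -8.9900e-02  1.6780e-01  1.1900e-01  3.9286e+04] peg [ 5.092e-01 -8.870e-02  5.580e-02  1.650e-01  3.511e+03]
foot [ 6.1460e-01 -1.5590e-01  1.3960e-01  2.2000e-02  1.7457e+04] [ 6.147e-01 -1.560e-01  3.700e-02  4.710e-02  2.513e+03]
T plate [ 4.996e-01 -8.640e-02  1.695e-01  1.186e-01  8.940e+02] foot [ 6.157e-01 -1.534e-01  1.400e-01  2.150e-02  1.678e+03] [ 6.159e-01 -1.531e-01  3.680e-02  4.850e-02  2.000e+02]
```

View pics/w2.png

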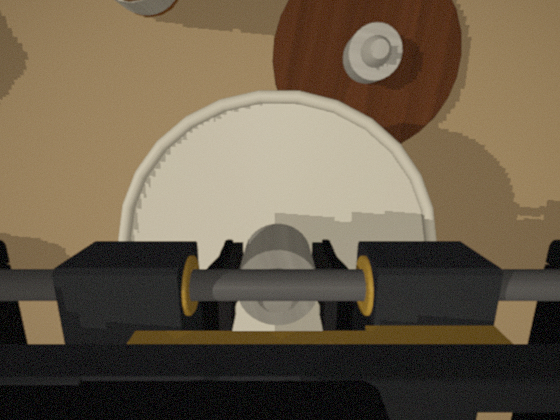

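Call:
drive_tool([
  [20, 0.1, 0.06, 0, 0, 0, 0],
  [20, 0.27, 0.155, 0, 0, 0, 0],
  [20, 0.46, 0.265, 0, 0, 0, 0],
  [20, 0.65, 0.375, 0, 0, 0, 0],
  [20, 0.81, 0.465, 0, 0, 0, 0],
  [20, 0.92, 0.53, 0, 0, 0, 0],
  [20, 0.964, 0.553, 0, 0, 0, 0],
  [20, 0.964, 0.553, 0, 0, 0, 0],
])

```text
time_s: 7.15
position: [0.6152, -0.1533, 0.1189]
tcp_rot: [[1.0, 0.001, -0.001], [0.001, -1.0, 0.001], [-0.001, -0.001, -1.0]]
force: [-0.5, -0.0, -4.4]
opening: 0.407
grasp_force: 30.0
```

Call:
drive_tool([
  [20, 0, 0, 0.05, 0, 0, 0],
  [20, 0, 0, 0.12, 0, 0, 0],
  [20, 0, 0, 0.2, 0, 0, 0],
  [20, 0, 0, 0.28, 0, 0, 0],
  [20, 0, 0, 0.32, 0, 0, 0],
  [20, 0, 0, 0.32, 0, 0, 0],
  [20, 0, 0, 0.32, 0, 0, 0],
])

```text
time_s: 7.85
position: [0.6155, -0.1541, 0.0808]
tcp_rot: [[1.0, -0.0, -0.0], [-0.0, -1.0, 0.0], [-0.0, -0.0, -1.0]]
force: [-0.1, 0.5, -4.1]
opening: 0.404
grasp_force: 30.0
```

```bash
python3 - <<'E'
from m import *
s=read_state(); p=s['position']; print(p,np.round(s['tcp_rot'],4),s['force'])
q=look('top'); zo=p[2]-.0238
print('T plate',piece(q,p[0],p[1],zo+.012,zo+.024,.1))
E
```

```text
[ 0.61548673 -0.15411726  0.08079817] [[ 1.e+00 -0.e+00 -1.e-04]
 [-0.e+00 -1.e+00  0.e+00]
 [-1.e-04 -0.e+00 -1.e+00]] [-0.13587103  0.49191709 -4.10217448]
T plate [ 6.162e-01 -1.520e-01  1.686e-01  8.050e-02  1.930e+02]
```

Call:
drive_tool([
  [20, 0, 0.009, 0.03, 0, 0, 0],
  [20, 0, 0.009, 0.06, 0, 0, 0],
  [20, 0, 0.009, 0.09, 0, 0, 0],
  [20, 0, 0.009, 0.12, 0, 0, 0],
  [20, 0, 0.009, 0.15, 0, 0, 0],
  [20, 0, 0.009, 0.17, 0, 0, 0],
  [20, 0, 0.009, 0.18, 0, 0, 0],
  [20, 0, 0.009, 0.18, 0, 0, 0],
])

```text
time_s: 8.7
position: [0.6154, -0.1551, 0.0592]
tcp_rot: [[1.0, 0.0, -0.0], [0.0, -1.0, 0.0], [-0.0, -0.0, -1.0]]
force: [-0.4, 1.0, -4.5]
opening: 0.408
grasp_force: 30.0
```

No sideways load; go another 1 mm, then release gently.

Call:
drive_tool([
  [20, 0, 0, 0.005, 0, 0, 0],
  [20, 0, 0, 0.01, 0, 0, 0],
  [20, 0, 0, 0.01, 0, 0, 0],
  [20, 0, 0, 0.01, 0, 0, 0],
])

```text
time_s: 9.1
position: [0.6156, -0.1552, 0.0588]
tcp_rot: [[1.0, 0.0, 0.001], [0.0, -1.0, -0.0], [0.001, 0.0, -1.0]]
force: [-1.0, 0.4, 1.3]
opening: 0.406
grasp_force: 30.0
```

Call:
drive_tool([
  [40, 0, 0, 0, 0, 0, 0],
  [50, 0, 0, 0, 0, 0, 0],
  [60, 0, 0, 0, 0, 0, 0],
  [60, 0, 0, 0, 0, 0, 0],
  [60, 0, 0, 0, 0, 0, 0],
  [60, 0, 0, 0, 0, 0, 0],
])

```text
time_s: 9.7
position: [0.6154, -0.1552, 0.0581]
tcp_rot: [[1.0, 0.0, 0.0], [0.0, -1.0, -0.0], [0.0, 0.0, -1.0]]
force: [0.4, 0.3, 0.2]
opening: 0.677
grasp_force: 0.0
```

Call:
drive_tool([
  [60, 0, 0, -0.1, 0, 0, 0],
  [60, 0, 0, -0.25, 0, 0, 0],
  [60, 0, 0, -0.45, 0, 0, 0],
  [60, 0, 0, -0.65, 0, 0, 0],
  [60, 0, 0, -0.85, 0, 0, 0],
  [60, 0, 0, -0.85, 0, 0, 0],
])

```text
time_s: 10.3
position: [0.6182, -0.1562, 0.1649]
tcp_rot: [[1.0, 0.0, 0.008], [0.0, -1.0, -0.004], [0.008, 0.004, -1.0]]
force: [0.3, -0.3, -0.1]
opening: 0.692
grasp_force: 0.0
```

Call:
drive_tool([
  [60, -0.05, -0.2, 0, 0, 0, 0],
  [60, -0.12, -0.43, 0, 0, 0, 0],
  [60, -0.18, -0.65, 0, 0, 0, 0],
  [60, -0.25, -0.85, 0, 0, 0, 0],
])

```text
time_s: 10.7
position: [0.5845, -0.0519, 0.1596]
tcp_rot: [[1.0, -0.0, -0.001], [-0.0, -1.0, 0.0], [-0.001, -0.0, -1.0]]
force: [-0.4, -0.5, 0.5]
opening: 0.688
grasp_force: 0.0
```

```bash
python3 - <<'E'
from m import *
s=read_state(); print(s['position'])
q=look('top')
print('T plate',piece(q,.616,-.153,.035+.01,.035+.024,.1),piece(q,.616,-.153,.035+.046,.035+.068,.03))
E
```

```text
[ 0.58452234 -0.05194243  0.15960585]
T plate [ 6.157e-01 -1.537e-01  1.693e-01  5.780e-02  9.230e+02] None
```

Call:
drive_tool([
  [60, -0.05, -0.2, 0, 0, 0, 0],
  [60, -0.12, -0.43, 0, 0, 0, 0],
  [60, -0.18, -0.65, 0, 0, 0, 0],
  [60, -0.25, -0.85, 0, 0, 0, 0],
])

```text
time_s: 11.15
position: [0.5547, 0.0499, 0.1597]
tcp_rot: [[1.0, 0.0, -0.001], [0.0, -1.0, 0.0], [-0.001, -0.0, -1.0]]
force: [1.2, -1.1, -1.0]
opening: 0.692
grasp_force: 0.0
```

Call:
drive_tool([
  [60, -0.05, -0.2, 0, 0, 0, 0],
  [60, -0.12, -0.43, 0, 0, 0, 0],
  [60, -0.18, -0.65, 0, 0, 0, 0],
  [60, -0.25, -0.85, 0, 0, 0, 0],
])

```text
time_s: 11.55
position: [0.5248, 0.1519, 0.1597]
tcp_rot: [[1.0, 0.0, -0.001], [0.0, -1.0, 0.0], [-0.001, -0.0, -1.0]]
force: [0.1, 0.7, 0.4]
opening: 0.689
grasp_force: 0.0
```

Call:
drive_tool([
  [60, -0.05, -0.2, 0, 0, 0, 0],
  [60, -0.12, -0.43, 0, 0, 0, 0],
  [60, -0.18, -0.65, 0, 0, 0, 0],
  [60, -0.25, -0.85, 0, 0, 0, 0],
  [60, -0.25, -0.85, 0, 0, 0, 0],
])

```text
time_s: 12.05
position: [0.4937, 0.2551, 0.1597]
tcp_rot: [[1.0, 0.004, -0.002], [0.004, -1.0, 0.0], [-0.002, -0.0, -1.0]]
force: [-0.3, 0.7, 0.2]
opening: 0.688
grasp_force: 0.0
```

Call:
drive_tool([
  [60, -0.06, -0.2, 0.05, 0, 0, 0],
  [60, -0.12, -0.43, 0.15, 0, 0, 0],
  [60, -0.18, -0.65, 0.3, 0, 0, 0],
  [60, -0.25, -0.84, 0.4, 0, 0, 0],
  [60, -0.25, -0.84, 0.4, 0, 0, 0],
  [60, -0.25, -0.84, 0.4, 0, 0, 0],
])

```text
time_s: 12.65
position: [0.4654, 0.3529, 0.1116]
tcp_rot: [[1.0, 0.001, -0.001], [0.001, -1.0, -0.001], [-0.001, 0.001, -1.0]]
force: [0.7, -0.1, 0.5]
opening: 0.691
grasp_force: 0.0
```

```bash
python3 - <<'E'
from m import *
s=read_state(); print(s['position'])
q=look('wrist','w3.png')
print('W middle',piece(q,.463,.354,.012,.024,.08),piece(q,.463,.354,.046,.075,.03))
q=look('top')
print('T plate',piece(q,.616,-.153,.045,.062,.1),piece(q,.616,-.153,.081,.105,.03))
E
```

```text
[0.46537964 0.35292046 0.11163474]
W middle [4.6350e-01 3.5410e-01 1.3400e-01 2.3900e-02 1.6464e+04] [4.625e-01 3.544e-01 3.680e-02 6.620e-02 2.155e+03]
T plate [ 6.158e-01 -1.539e-01  1.704e-01  6.090e-02  4.130e+03] [ 6.158e-01 -1.534e-01  3.650e-02  1.024e-01  2.240e+02]
```

Call:
drive_tool([
  [60, -0.015, -0.012, 0.15, 0, 0, 0],
  [60, -0.015, -0.012, 0.3, 0, 0, 0],
  [60, -0.015, -0.012, 0.45, 0, 0, 0],
  [60, -0.015, -0.012, 0.58, 0, 0, 0],
  [60, -0.015, -0.012, 0.68, 0, 0, 0],
  [60, -0.015, -0.012, 0.735, 0, 0, 0],
  [60, -0.015, -0.012, 0.735, 0, 0, 0],
  [60, -0.015, -0.012, 0.735, 0, 0, 0],
])

```text
time_s: 13.55
position: [0.4642, 0.3551, 0.0244]
tcp_rot: [[1.0, -0.0, 0.001], [-0.0, -1.0, 0.0], [0.001, -0.0, -1.0]]
force: [-0.1, 0.4, -0.0]
opening: 0.69
grasp_force: 0.0
```

Call:
drive_tool([
  [40, 0, 0, 0, 0, 0, 0],
  [37, 0, 0, 0, 0, 0, 0],
  [34, 0, 0, 0, 0, 0, 0],
  [20, 0, 0, 0, 0, 0, 0],
  [20, 0, 0, 0, 0, 0, 0],
  [20, 0, 0, 0, 0, 0, 0],
  [20, 0, 0, 0, 0, 0, 0],
])

```text
time_s: 14.25
position: [0.4637, 0.3553, 0.0242]
tcp_rot: [[1.0, 0.0, 0.0], [0.0, -1.0, 0.0], [0.0, -0.0, -1.0]]
force: [0.0, 0.3, 2.6]
opening: 0.405
grasp_force: 30.0
```

Call:
drive_tool([
  [20, 0, 0, -0.05, 0, 0, 0],
  [20, 0, 0, -0.15, 0, 0, 0],
  [20, 0, 0, -0.32, 0, 0, 0],
  [20, 0, 0, -0.5, 0, 0, 0],
  [20, 0, 0, -0.7, 0, 0, 0],
  [20, 0, 0, -0.9, 0, 0, 0],
  [20, 0, 0, -1, 0, 0, 0],
  [20, 0, 0, -1, 0, 0, 0],
])

```text
time_s: 15.05
position: [0.4647, 0.3556, 0.146]
tcp_rot: [[1.0, 0.0, 0.004], [0.0, -1.0, 0.002], [0.004, -0.002, -1.0]]
force: [1.0, 0.1, -3.2]
opening: 0.406
grasp_force: 30.0
```

Call:
drive_tool([
  [20, 0.02, 0.06, -0.03, 0, 0, 0],
  [20, 0.05, 0.16, -0.08, 0, 0, 0],
  [20, 0.09, 0.3, -0.15, 0, 0, 0],
  [20, 0.13, 0.45, -0.2, 0, 0, 0],
  [20, 0.17, 0.6, -0.25, 0, 0, 0],
  [20, 0.21, 0.73, -0.25, 0, 0, 0],
  [20, 0.25, 0.85, -0.25, 0, 0, 0],
])

```text
time_s: 15.75
position: [0.4936, 0.2513, 0.1734]
tcp_rot: [[1.0, -0.001, -0.001], [-0.001, -1.0, -0.001], [-0.001, 0.001, -1.0]]
force: [0.0, -0.1, -3.7]
opening: 0.403
grasp_force: 30.0
```

Call:
drive_tool([
  [20, 0.04, 0.14, 0, 0, 0, 0],
  [20, 0.08, 0.28, 0, 0, 0, 0],
  [20, 0.12, 0.43, 0, 0, 0, 0],
  [20, 0.17, 0.57, 0, 0, 0, 0],
  [20, 0.21, 0.71, 0, 0, 0, 0],
  [20, 0.25, 0.85, 0, 0, 0, 0],
])

```text
time_s: 16.35
position: [0.5234, 0.1497, 0.1732]
tcp_rot: [[1.0, -0.0, -0.002], [-0.0, -1.0, -0.0], [-0.002, 0.0, -1.0]]
force: [0.5, -0.6, -2.7]
opening: 0.407
grasp_force: 30.0
```

Call:
drive_tool([
  [20, 0.04, 0.14, 0, 0, 0, 0],
  [20, 0.08, 0.28, 0, 0, 0, 0],
  [20, 0.12, 0.43, 0, 0, 0, 0],
  [20, 0.17, 0.57, 0, 0, 0, 0],
  [20, 0.21, 0.71, 0, 0, 0, 0],
  [20, 0.25, 0.85, 0, 0, 0, 0],
])

```text
time_s: 16.95
position: [0.5534, 0.0477, 0.1732]
tcp_rot: [[1.0, -0.0, -0.001], [-0.0, -1.0, 0.0], [-0.001, -0.0, -1.0]]
force: [0.1, 0.0, -3.0]
opening: 0.407
grasp_force: 30.0
```

Call:
drive_tool([
  [20, 0.04, 0.14, 0, 0, 0, 0],
  [20, 0.08, 0.28, 0, 0, 0, 0],
  [20, 0.12, 0.43, 0, 0, 0, 0],
  [20, 0.17, 0.57, 0, 0, 0, 0],
  [20, 0.21, 0.71, 0, 0, 0, 0],
  [20, 0.25, 0.85, 0, 0, 0, 0],
  [20, 0.25, 0.85, 0, 0, 0, 0],
  [20, 0.25, 0.85, 0, 0, 0, 0],
])

```text
time_s: 17.75
position: [0.5835, -0.0532, 0.1738]
tcp_rot: [[1.0, -0.001, -0.001], [-0.001, -1.0, 0.001], [-0.001, -0.001, -1.0]]
force: [1.1, 0.5, -3.1]
opening: 0.409
grasp_force: 30.0
```

```bash
python3 - <<'E'
from m import *
s=read_state(); p=s['position']; print(p,s['force'],s['grasp_force'])
q=look('top'); zo=p[2]-.0242
print('T held',piece(q,p[0],p[1],zo+.012,zo+.024,.08))
print('T plate',piece(q,.616,-.153,.045,.062,.1),piece(q,.616,-.153,.081,.105,.03))
q=look('wrist')
print('W held',piece(q,p[0],p[1],zo+.008,zo+.024,.08))
print('W plate',piece(q,.616,-.153,.045,.062,.1),piece(q,.616,-.153,.081,.105,.025))
E
```

```text
[ 0.58345794 -0.05324293  0.17380277] [ 1.12876764  0.47875506 -3.14626551] 30.00012940261513
T held [ 5.615e-01 -4.990e-02  1.227e-01  1.718e-01  8.210e+02]
T plate [ 6.025e-01 -1.687e-01  1.644e-01  5.950e-02  6.100e+02] None
W held [ 5.9320e-01 -5.3600e-02  1.3120e-01  1.7360e-01  2.2986e+04]
W plate [ 6.1540e-01 -1.5640e-01  1.6970e-01  6.1900e-02  2.0442e+04] [ 6.153e-01 -1.564e-01  3.720e-02  1.012e-01  2.009e+03]
```

Call:
drive_tool([
  [20, 0.04, 0.14, 0, 0, 0, 0],
  [20, 0.09, 0.28, 0, 0, 0, 0],
  [20, 0.14, 0.43, 0, 0, 0, 0],
  [20, 0.18, 0.57, 0, 0, 0, 0],
  [20, 0.22, 0.71, 0, 0, 0, 0],
  [20, 0.25, 0.8, 0, 0, 0, 0],
  [20, 0.27, 0.85, 0, 0, 0, 0],
  [20, 0.27, 0.85, 0, 0, 0, 0],
])

```text
time_s: 18.65
position: [0.6163, -0.1559, 0.1738]
tcp_rot: [[1.0, -0.001, 0.0], [-0.001, -1.0, -0.0], [0.0, 0.0, -1.0]]
force: [-0.2, -0.2, -3.0]
opening: 0.408
grasp_force: 30.0
```

Call:
drive_tool([
  [20, 0, 0, 0.05, 0, 0, 0],
  [20, 0, 0, 0.12, 0, 0, 0],
  [20, 0, 0, 0.2, 0, 0, 0],
  [20, 0, 0, 0.28, 0, 0, 0],
  [20, 0, 0, 0.34, 0, 0, 0],
  [20, 0, 0, 0.36, 0, 0, 0],
  [20, 0, 0, 0.36, 0, 0, 0],
  [20, 0, 0, 0.36, 0, 0, 0],
])

```text
time_s: 19.45
position: [0.6163, -0.155, 0.1309]
tcp_rot: [[1.0, -0.0, 0.001], [-0.0, -1.0, -0.0], [0.001, 0.0, -1.0]]
force: [0.7, -0.3, -3.5]
opening: 0.407
grasp_force: 30.0
```

```bash
python3 - <<'E'
from m import *
s=read_state(); p=s['position']; print(p,s['force'],s['grasp_force'])
zo=p[2]-.0242
for n in ('top','scene','wrist'):
    q=look(n,n+'4.png')
    print(n,'held',piece(q,p[0],p[1],zo+.008,zo+.024,.08),'plate',piece(q,.616,-.153,.045,.062,.1))
E
```

```text
[ 0.61630516 -0.15502794  0.13093477] [ 0.73866025 -0.30876244 -3.45927354] 30.000031725503504
top held [ 0.5973 -0.0992  0.0236  0.1286 21.    ] plate [ 6.305e-01 -1.143e-01  1.457e-01  5.810e-02  1.970e+02]
scene held [ 6.185e-01 -1.545e-01  1.358e-01  1.307e-01  1.515e+03] plate [ 6.193e-01 -1.558e-01  1.717e-01  6.180e-02  2.435e+03]
wrist held [ 6.263e-01 -1.561e-01  1.315e-01  1.307e-01  2.296e+04] plate [ 6.345e-01 -1.568e-01  1.643e-01  5.790e-02  5.729e+03]
```

View pics/scene4.png

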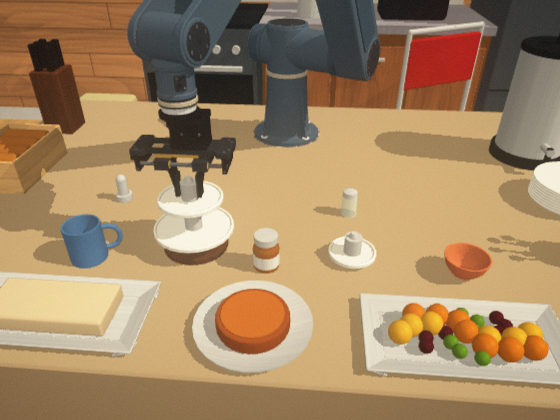

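The scene view shows the middle tier (190,197) level and centred over the large one (194,227). Lowering.

Call:
drive_tool([
  [20, 0, 0.004, 0.03, 0, 0, 0],
  [20, 0, 0.004, 0.06, 0, 0, 0],
  [20, 0, 0.004, 0.09, 0, 0, 0],
  [20, 0, 0.004, 0.115, 0, 0, 0],
  [20, 0, 0.004, 0.135, 0, 0, 0],
  [20, 0, 0.004, 0.145, 0, 0, 0],
  [20, 0, 0.004, 0.15, 0, 0, 0],
  [20, 0, 0.004, 0.15, 0, 0, 0],
])

```text
time_s: 20.4
position: [0.616, -0.1553, 0.1133]
tcp_rot: [[1.0, 0.0, 0.0], [0.0, -1.0, 0.0], [0.0, -0.0, -1.0]]
force: [-0.7, 1.1, 1.1]
opening: 0.411
grasp_force: 30.0
```

Call:
drive_tool([
  [40, 0, 0, 0, 0, 0, 0],
  [50, 0, 0, 0, 0, 0, 0],
  [60, 0, 0, 0, 0, 0, 0],
  [60, 0, 0, 0, 0, 0, 0],
  [60, 0, 0, 0, 0, 0, 0],
  [60, 0, 0, 0, 0, 0, 0],
])

```text
time_s: 21.0
position: [0.6161, -0.1554, 0.1128]
tcp_rot: [[1.0, 0.0, 0.0], [0.0, -1.0, -0.0], [0.0, 0.0, -1.0]]
force: [0.2, -0.1, 0.0]
opening: 0.682
grasp_force: 0.0
```

Call:
drive_tool([
  [60, 0, 0, -0.1, 0, 0, 0],
  [60, 0, 0, -0.25, 0, 0, 0],
  [60, 0, 0, -0.45, 0, 0, 0],
  [60, 0, 0, -0.65, 0, 0, 0],
  [60, 0, 0, -0.75, 0, 0, 0],
  [60, 0, 0, -0.75, 0, 0, 0],
])

```text
time_s: 21.6
position: [0.6174, -0.156, 0.2055]
tcp_rot: [[1.0, 0.0, 0.005], [0.0, -1.0, -0.002], [0.005, 0.002, -1.0]]
force: [-0.0, -0.3, 0.1]
opening: 0.688
grasp_force: 0.0
```

Call:
drive_tool([
  [60, 0.01, -0.2, 0, 0, 0, 0],
  [60, 0.02, -0.45, 0, 0, 0, 0],
  [60, 0.03, -0.7, 0, 0, 0, 0],
  [60, 0.04, -0.93, 0, 0, 0, 0],
])

```text
time_s: 22.0
position: [0.6198, -0.0424, 0.2013]
tcp_rot: [[1.0, -0.0, -0.003], [-0.0, -1.0, 0.001], [-0.003, -0.001, -1.0]]
force: [-0.1, 0.4, 0.6]
opening: 0.693
grasp_force: 0.0
```

Call:
drive_tool([
  [60, 0.01, -0.22, 0, 0, 0, 0],
  [60, 0.02, -0.45, 0, 0, 0, 0],
  [60, 0.03, -0.7, 0, 0, 0, 0],
  [60, 0.04, -0.93, 0, 0, 0, 0],
  [60, 0.04, -0.93, 0, 0, 0, 0],
])

```text
time_s: 22.5
position: [0.6243, 0.0713, 0.2013]
tcp_rot: [[1.0, 0.004, -0.003], [0.004, -1.0, 0.001], [-0.003, -0.001, -1.0]]
force: [0.6, -0.7, 0.1]
opening: 0.692
grasp_force: 0.0
```

Call:
drive_tool([
  [60, 0.01, -0.22, 0.15, 0, 0, 0],
  [60, 0.02, -0.45, 0.35, 0, 0, 0],
  [60, 0.03, -0.7, 0.6, 0, 0, 0],
  [60, 0.03, -0.94, 0.75, 0, 0, 0],
  [60, 0.03, -0.94, 0.75, 0, 0, 0],
  [60, 0.03, -0.94, 0.75, 0, 0, 0],
])

```text
time_s: 23.1
position: [0.6285, 0.1801, 0.1114]
tcp_rot: [[1.0, 0.001, -0.002], [0.001, -1.0, -0.001], [-0.002, 0.001, -1.0]]
force: [-0.6, -0.5, -0.7]
opening: 0.687
grasp_force: 0.0
```

```bash
python3 - <<'E'
from m import *
s=read_state(); p=s['position']; print(p)
q=look('wrist'); print('W small',piece(q,.629,.1825,.012,.024,.06),piece(q,.629,.1825,.046,.075,.03))
q=look('top'); print('T small',piece(q,.629,.1825,.012,.024,.06))
print('T middle',piece(q,.616,-.153,.1,.115,.08),piece(q,.616,-.153,.135,.158,.03),'large',piece(q,.616,-.153,.045,.062,.1))
E
```

```text
[0.6284772  0.18014542 0.11136982]
W small [6.281e-01 1.808e-01 1.003e-01 2.400e-02 9.581e+03] [6.283e-01 1.808e-01 3.630e-02 6.660e-02 2.159e+03]
T small [6.287e-01 1.830e-01 9.960e-02 2.280e-02 5.760e+02]
T middle [ 6.151e-01 -1.541e-01  1.350e-01  1.145e-01  2.795e+03] [ 6.153e-01 -1.537e-01  3.650e-02  1.564e-01  2.550e+02] large [ 6.164e-01 -1.537e-01  1.705e-01  5.940e-02  1.285e+03]
```

Call:
drive_tool([
  [60, 0, -0.01, 0.15, 0, 0, 0],
  [60, 0, -0.01, 0.3, 0, 0, 0],
  [60, 0, -0.01, 0.45, 0, 0, 0],
  [60, 0, -0.01, 0.58, 0, 0, 0],
  [60, 0, -0.01, 0.68, 0, 0, 0],
  [60, 0, -0.01, 0.73, 0, 0, 0],
  [60, 0, -0.01, 0.73, 0, 0, 0],
  [60, 0, -0.01, 0.73, 0, 0, 0],
])

```text
time_s: 24.0
position: [0.6297, 0.1818, 0.0256]
tcp_rot: [[1.0, 0.0, 0.001], [0.0, -1.0, 0.0], [0.001, -0.0, -1.0]]
force: [0.2, 0.2, -0.4]
opening: 0.69
grasp_force: 0.0
```

Call:
drive_tool([
  [40, 0, 0, 0, 0, 0, 0],
  [37, 0, 0, 0, 0, 0, 0],
  [34, 0, 0, 0, 0, 0, 0],
  [20, 0, 0, 0, 0, 0, 0],
  [20, 0, 0, 0, 0, 0, 0],
  [20, 0, 0, 0, 0, 0, 0],
  [20, 0, 0, 0, 0, 0, 0],
])

```text
time_s: 24.7
position: [0.6294, 0.1819, 0.0255]
tcp_rot: [[1.0, 0.0, 0.0], [0.0, -1.0, 0.0], [0.0, -0.0, -1.0]]
force: [-0.1, 0.7, 3.1]
opening: 0.409
grasp_force: 30.0
```

Call:
drive_tool([
  [20, 0, 0, -0.05, 0, 0, 0],
  [20, 0, 0, -0.15, 0, 0, 0],
  [20, 0, 0, -0.32, 0, 0, 0],
  [20, 0, 0, -0.5, 0, 0, 0],
  [20, 0, 0, -0.7, 0, 0, 0],
  [20, 0, 0, -0.9, 0, 0, 0],
  [20, 0, 0, -1, 0, 0, 0],
])

```text
time_s: 25.4
position: [0.6304, 0.1819, 0.1481]
tcp_rot: [[1.0, 0.0, 0.004], [0.0, -1.0, 0.0], [0.004, -0.0, -1.0]]
force: [0.0, 1.1, -2.2]
opening: 0.4
grasp_force: 30.0
```

Call:
drive_tool([
  [20, 0, 0.06, -0.15, 0, 0, 0],
  [20, -0.01, 0.16, -0.3, 0, 0, 0],
  [20, -0.01, 0.3, -0.42, 0, 0, 0],
  [20, -0.02, 0.45, -0.52, 0, 0, 0],
  [20, -0.02, 0.62, -0.6, 0, 0, 0],
  [20, -0.03, 0.78, -0.64, 0, 0, 0],
  [20, -0.04, 0.93, -0.65, 0, 0, 0],
])

```text
time_s: 26.1
position: [0.6244, 0.0681, 0.2238]
tcp_rot: [[1.0, -0.001, 0.001], [-0.001, -1.0, -0.0], [0.001, 0.0, -1.0]]
force: [-0.3, 1.1, -3.0]
opening: 0.404
grasp_force: 30.0
```

Call:
drive_tool([
  [20, -0.01, 0.14, 0, 0, 0, 0],
  [20, -0.01, 0.3, 0, 0, 0, 0],
  [20, -0.02, 0.46, 0, 0, 0, 0],
  [20, -0.02, 0.63, 0, 0, 0, 0],
  [20, -0.03, 0.79, 0, 0, 0, 0],
  [20, -0.04, 0.9, 0, 0, 0, 0],
  [20, -0.04, 0.93, 0, 0, 0, 0],
  [20, -0.04, 0.93, 0, 0, 0, 0],
])

```text
time_s: 26.9
position: [0.6194, -0.0419, 0.2228]
tcp_rot: [[1.0, -0.001, -0.001], [-0.001, -1.0, 0.001], [-0.001, -0.001, -1.0]]
force: [-0.3, -0.2, -2.4]
opening: 0.406
grasp_force: 30.0
```

```bash
python3 - <<'E'
from m import *
s=read_state(); p=s['position']; print(p,s['force'],s['grasp_force'])
zo=p[2]-.0255
for n in ('top','scene','wrist'):
    q=look(n)
    print(n,'held',piece(q,p[0],p[1],zo+.008,zo+.024,.07),'middle',piece(q,.616,-.155,.1,.115,.08),piece(q,.616,-.155,.135,.158,.025))
E
```

```text
[ 0.61937347 -0.0418534   0.22283443] [-0.26205957 -0.1553325  -2.44269515] 29.999991576187313
top held [ 5.941e-01 -4.010e-02  8.470e-02  2.201e-01  5.700e+02] middle [ 6.153e-01 -1.535e-01  1.336e-01  1.128e-01  1.090e+03] None
scene held [ 6.228e-01 -4.090e-02  9.990e-02  2.212e-01  8.460e+02] middle [ 6.189e-01 -1.562e-01  1.374e-01  1.150e-01  1.655e+03] [ 6.169e-01 -1.542e-01  3.930e-02  1.543e-01  1.890e+02]
wrist held [ 6.1860e-01 -4.1800e-02  9.9900e-02  2.2120e-01  1.2575e+04] middle [ 6.153e-01 -1.564e-01  1.334e-01  1.150e-01  1.096e+04] [ 6.143e-01 -1.563e-01  3.740e-02  1.556e-01  1.819e+03]
```

Call:
drive_tool([
  [20, 0, 0.08, 0, 0, 0, 0],
  [20, -0.01, 0.22, 0, 0, 0, 0],
  [20, -0.01, 0.38, 0, 0, 0, 0],
  [20, -0.02, 0.55, 0, 0, 0, 0],
  [20, -0.02, 0.71, 0, 0, 0, 0],
  [20, -0.03, 0.85, 0, 0, 0, 0],
  [20, -0.032, 0.95, 0, 0, 0, 0],
  [20, -0.032, 0.95, 0, 0, 0, 0],
])

```text
time_s: 27.85
position: [0.6158, -0.1577, 0.2231]
tcp_rot: [[1.0, -0.003, 0.0], [-0.003, -1.0, -0.001], [0.0, 0.001, -1.0]]
force: [-0.6, 0.5, -1.4]
opening: 0.407
grasp_force: 30.0
```

Call:
drive_tool([
  [20, 0, 0, 0.05, 0, 0, 0],
  [20, 0, 0, 0.12, 0, 0, 0],
  [20, 0, 0, 0.2, 0, 0, 0],
  [20, 0, 0, 0.27, 0, 0, 0],
  [20, 0, 0, 0.31, 0, 0, 0],
  [20, 0, 0, 0.32, 0, 0, 0],
  [20, 0, 0, 0.32, 0, 0, 0],
  [20, 0, 0, 0.32, 0, 0, 0],
])

```text
time_s: 28.65
position: [0.6161, -0.1555, 0.1851]
tcp_rot: [[1.0, 0.0, 0.001], [0.0, -1.0, -0.0], [0.001, 0.0, -1.0]]
force: [-0.6, -0.5, -2.7]
opening: 0.405
grasp_force: 30.0
```

```bash
python3 - <<'E'
from m import *
s=read_state(); p=s['position']; print(p,s['force'],s['grasp_force'])
zo=p[2]-.0255
for n in ('scene','wrist'):
    q=look(n)
    print(n,'held',piece(q,p[0],p[1],zo+.008,zo+.024,.07),'middle',piece(q,.616,-.155,.1,.115,.08))
E
```

```text
[ 0.61611158 -0.15548264  0.18508818] [-0.63836227 -0.45901725 -2.6725002 ] 29.99994426034391
scene held [ 6.196e-01 -1.552e-01  1.000e-01  1.835e-01  8.060e+02] middle [ 6.184e-01 -1.554e-01  1.376e-01  1.149e-01  1.653e+03]
wrist held [ 6.1520e-01 -1.5660e-01  1.0000e-01  1.8350e-01  1.2562e+04] middle [ 6.159e-01 -1.565e-01  1.332e-01  1.117e-01  6.052e+03]
```

Aligned within about 1 mm. Lowering 16.6 mm.

Call:
drive_tool([
  [20, 0, 0, 0.03, 0, 0, 0],
  [20, 0, 0, 0.06, 0, 0, 0],
  [20, 0, 0, 0.09, 0, 0, 0],
  [20, 0, 0, 0.11, 0, 0, 0],
  [20, 0, 0, 0.125, 0, 0, 0],
  [20, 0, 0, 0.135, 0, 0, 0],
  [20, 0, 0, 0.14, 0, 0, 0],
  [20, 0, 0, 0.14, 0, 0, 0],
])

```text
time_s: 29.55
position: [0.6159, -0.1554, 0.1685]
tcp_rot: [[1.0, 0.0, 0.0], [0.0, -1.0, -0.0], [0.0, 0.0, -1.0]]
force: [-0.9, 0.0, 0.6]
opening: 0.406
grasp_force: 30.0
```

Call:
drive_tool([
  [40, 0, 0, 0, 0, 0, 0],
  [50, 0, 0, 0, 0, 0, 0],
  [60, 0, 0, 0, 0, 0, 0],
  [60, 0, 0, 0, 0, 0, 0],
  [60, 0, 0, 0, 0, 0, 0],
  [60, 0, 0, 0, 0, 0, 0],
])

```text
time_s: 30.15
position: [0.6158, -0.1554, 0.1679]
tcp_rot: [[1.0, 0.0, 0.0], [0.0, -1.0, 0.0], [0.0, -0.0, -1.0]]
force: [-0.5, 0.0, -0.1]
opening: 0.678
grasp_force: 0.0
```

Call:
drive_tool([
  [60, 0, 0, -0.1, 0, 0, 0],
  [60, 0, 0, -0.25, 0, 0, 0],
  [60, 0, 0, -0.45, 0, 0, 0],
  [60, 0, 0, -0.65, 0, 0, 0],
  [60, 0, 0, -0.75, 0, 0, 0],
  [60, 0, 0, -0.75, 0, 0, 0],
])

```text
time_s: 30.75
position: [0.6171, -0.1559, 0.2608]
tcp_rot: [[1.0, 0.0, 0.005], [0.0, -1.0, -0.002], [0.005, 0.002, -1.0]]
force: [-0.2, 0.1, 0.0]
opening: 0.692
grasp_force: 0.0
```

Call:
drive_tool([
  [60, -0.15, 0.2, 0, 0, 0, 0],
  [60, -0.35, 0.45, 0, 0, 0, 0],
  [60, -0.54, 0.7, 0, 0, 0, 0],
  [60, -0.72, 0.93, 0, 0, 0, 0],
])

```text
time_s: 31.15
position: [0.5277, -0.2675, 0.2566]
tcp_rot: [[1.0, 0.0, -0.002], [0.0, -1.0, 0.001], [-0.002, -0.001, -1.0]]
force: [0.4, 0.0, 0.4]
opening: 0.688
grasp_force: 0.0
```

Call:
drive_tool([
  [60, -0.15, 0.2, 0.15, 0, 0, 0],
  [60, -0.35, 0.45, 0.4, 0, 0, 0],
  [60, -0.54, 0.7, 0.7, 0, 0, 0],
  [60, -0.72, 0.94, 0.9, 0, 0, 0],
  [60, -0.72, 0.94, 1, 0, 0, 0],
  [60, -0.72, 0.94, 1, 0, 0, 0],
  [60, -0.72, 0.94, 1, 0, 0, 0],
])

```text
time_s: 31.85
position: [0.4433, -0.3789, 0.1377]
tcp_rot: [[1.0, 0.0, -0.0], [0.0, -1.0, 0.001], [-0.0, -0.001, -1.0]]
force: [-0.6, -0.3, -0.5]
opening: 0.687
grasp_force: 0.0
```

```bash
python3 - <<'E'
from m import *
s=read_state(); p=s['position']; print(p)
q=look('wrist','w5.png'); print('W knob',piece(q,.4423,-.3795,.008,.03,.035),piece(q,.4423,-.3795,.03,.08,.03))
q=look('top'); print('T knob',piece(q,.4423,-.3795,.008,.03,.035),piece(q,.4423,-.3795,.03,.08,.035))
print('T small',piece(q,.616,-.155,.155,.169,.06),piece(q,.616,-.155,.19,.212,.03),'middle',piece(q,.616,-.155,.1,.115,.08))
E
```

```text
[ 0.44330008 -0.37891542  0.1376759 ]
W knob [ 4.413e-01 -3.822e-01  4.040e-02  2.980e-02  7.570e+02] [ 4.416e-01 -3.821e-01  2.580e-02  7.070e-02  1.110e+03]
T knob [ 4.419e-01 -3.657e-01  3.020e-02  1.990e-02  4.400e+01] None
T small [ 6.150e-01 -1.535e-01  9.990e-02  1.681e-01  1.632e+03] [ 6.152e-01 -1.535e-01  3.670e-02  2.094e-01  2.960e+02] middle [ 6.154e-01 -1.533e-01  1.337e-01  1.123e-01  1.121e+03]
```

Call:
drive_tool([
  [60, -0.01, 0.018, 0.15, 0, 0, 0],
  [60, -0.01, 0.018, 0.35, 0, 0, 0],
  [60, -0.01, 0.018, 0.55, 0, 0, 0],
  [60, -0.01, 0.018, 0.75, 0, 0, 0],
  [60, -0.01, 0.018, 0.88, 0, 0, 0],
  [60, -0.01, 0.018, 0.945, 0, 0, 0],
  [60, -0.01, 0.018, 0.945, 0, 0, 0],
  [60, -0.01, 0.018, 0.945, 0, 0, 0],
])

```text
time_s: 32.75
position: [0.4427, -0.3822, 0.0256]
tcp_rot: [[1.0, 0.001, 0.001], [0.001, -1.0, -0.002], [0.001, 0.002, -1.0]]
force: [-0.2, -0.9, -0.3]
opening: 0.693
grasp_force: 0.0
```

Call:
drive_tool([
  [35, 0, 0, 0, 0, 0, 0],
  [29, 0, 0, 0, 0, 0, 0],
  [26, 0, 0, 0, 0, 0, 0],
  [23, 0, 0, 0, 0, 0, 0],
  [15, 0, 0, 0, 0, 0, 0],
  [15, 0, 0, 0, 0, 0, 0],
  [15, 0, 0, 0, 0, 0, 0],
])

```text
time_s: 33.45
position: [0.4417, -0.3818, 0.0247]
tcp_rot: [[1.0, -0.0, -0.0], [-0.0, -1.0, 0.0], [-0.0, -0.0, -1.0]]
force: [-0.3, 0.8, 2.0]
opening: 0.288
grasp_force: 30.0
```

Call:
drive_tool([
  [15, 0, 0, -0.05, 0, 0, 0],
  [15, 0, 0, -0.15, 0, 0, 0],
  [15, 0, 0, -0.32, 0, 0, 0],
  [15, 0, 0, -0.5, 0, 0, 0],
  [15, 0, 0, -0.7, 0, 0, 0],
  [15, 0, 0, -0.9, 0, 0, 0],
  [15, 0, 0, -1, 0, 0, 0],
])

```text
time_s: 34.15
position: [0.4426, -0.3829, 0.1475]
tcp_rot: [[1.0, 0.0, 0.003], [0.0, -1.0, -0.004], [0.003, 0.004, -1.0]]
force: [0.2, -0.5, -1.2]
opening: 0.293
grasp_force: 30.0
```

Call:
drive_tool([
  [15, 0, 0, -0.15, 0, 0, 0],
  [15, 0.1, -0.13, -0.32, 0, 0, 0],
  [15, 0.2, -0.26, -0.5, 0, 0, 0],
  [15, 0.3, -0.39, -0.7, 0, 0, 0],
  [15, 0.4, -0.52, -0.85, 0, 0, 0],
  [15, 0.5, -0.65, -0.95, 0, 0, 0],
  [15, 0.6, -0.78, -1, 0, 0, 0],
  [15, 0.65, -0.84, -1, 0, 0, 0],
])

```text
time_s: 34.95
position: [0.5207, -0.28, 0.2657]
tcp_rot: [[1.0, 0.002, 0.002], [0.002, -1.0, -0.001], [0.002, 0.001, -1.0]]
force: [-0.4, -0.5, -1.2]
opening: 0.288
grasp_force: 30.0
```

Call:
drive_tool([
  [15, 0.05, -0.07, 0, 0, 0, 0],
  [15, 0.12, -0.16, 0, 0, 0, 0],
  [15, 0.2, -0.26, 0, 0, 0, 0],
  [15, 0.28, -0.36, 0, 0, 0, 0],
  [15, 0.33, -0.43, 0, 0, 0, 0],
  [15, 0.35, -0.45, 0, 0, 0, 0],
  [15, 0.35, -0.45, 0, 0, 0, 0],
  [15, 0.35, -0.45, 0, 0, 0, 0],
])

```text
time_s: 35.75
position: [0.5616, -0.2274, 0.2645]
tcp_rot: [[1.0, -0.0, -0.0], [-0.0, -1.0, -0.0], [-0.0, 0.0, -1.0]]
force: [0.0, -0.4, -1.4]
opening: 0.286
grasp_force: 30.0
```

```bash
python3 - <<'E'
from m import *
s=read_state(); p=s['position']; print(p,s['force'],s['grasp_force'])
zo=p[2]-.0247
for n in ('top','scene','wrist'):
    q=look(n,n+'6.png')
    print(n,'held',piece(q,p[0],p[1],zo-.004,zo+.018,.03),'small',piece(q,.616,-.155,.153,.169,.07),piece(q,.616,-.155,.19,.212,.025))
E
```

```text
[ 0.56162849 -0.22740439  0.26451021] [ 0.00327563 -0.41592921 -1.41410484] 29.999296576716006
top held None small [ 6.154e-01 -1.539e-01  1.003e-01  1.690e-01  1.253e+03] [ 6.155e-01 -1.536e-01  3.630e-02  2.091e-01  2.780e+02]
scene held [ 5.661e-01 -2.276e-01  4.260e-02  2.576e-01  2.110e+02] small [ 6.183e-01 -1.556e-01  1.009e-01  1.690e-01  9.270e+02] [ 6.176e-01 -1.552e-01  3.780e-02  2.073e-01  1.890e+02]
wrist held [ 5.675e-01 -2.284e-01  3.780e-02  2.578e-01  1.348e+03] small [ 6.1440e-01 -1.5650e-01  1.0030e-01  1.6890e-01  1.0437e+04] [ 6.141e-01 -1.566e-01  3.690e-02  2.096e-01  2.370e+03]
```

View pics/wrist6.png

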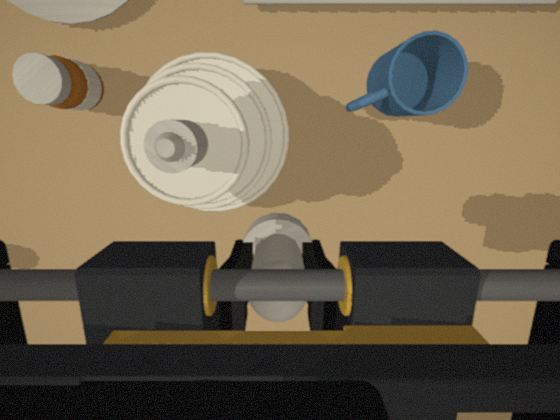

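Wrist view: knob held upright at (277,250); stacked tiers (peg at 170,147) stand clear, with mug and jar unmoved.

Call:
drive_tool([
  [15, 0.05, -0.07, 0, 0, 0, 0],
  [15, 0.14, -0.19, 0, 0, 0, 0],
  [15, 0.24, -0.32, 0, 0, 0, 0],
  [15, 0.33, -0.45, 0, 0, 0, 0],
  [15, 0.4, -0.55, 0, 0, 0, 0],
  [15, 0.443, -0.6, 0, 0, 0, 0],
  [15, 0.443, -0.6, 0, 0, 0, 0],
  [15, 0.443, -0.6, 0, 0, 0, 0],
])

```text
time_s: 36.7
position: [0.6148, -0.1552, 0.2644]
tcp_rot: [[1.0, 0.0, -0.001], [0.0, -1.0, -0.0], [-0.001, 0.0, -1.0]]
force: [0.2, -0.6, -1.1]
opening: 0.293
grasp_force: 30.0
```

Call:
drive_tool([
  [15, 0, 0, 0.05, 0, 0, 0],
  [15, 0, 0, 0.12, 0, 0, 0],
  [15, 0, 0, 0.18, 0, 0, 0],
  [15, 0, 0, 0.22, 0, 0, 0],
  [15, 0, 0, 0.22, 0, 0, 0],
  [15, 0, 0, 0.22, 0, 0, 0],
])

```text
time_s: 37.3
position: [0.6149, -0.1553, 0.2379]
tcp_rot: [[1.0, -0.0, -0.0], [-0.0, -1.0, 0.0], [-0.0, -0.0, -1.0]]
force: [1.2, 0.2, -1.6]
opening: 0.288
grasp_force: 30.0
```

```bash
python3 - <<'E'
from m import *
s=read_state(); p=s['position']; print(p,s['force'],s['grasp_force'])
zo=p[2]-.0247
for n in ('scene','wrist'):
    q=look(n,n+'7.png')
    print(n,'held',piece(q,p[0],p[1],zo+.002,zo+.018,.03),'small',piece(q,.616,-.155,.153,.169,.07))
c=cv2.imread('pics/scene7.png')[80:260,110:290]; cv2.imwrite('pics/s7c.png',cv2.resize(c,None,fx=3.3,fy=3.3))
E
```

```text
[ 0.6149213  -0.15525294  0.23792584] [ 1.18603352  0.21050685 -1.55148778] 29.99928014818579
scene held [ 6.183e-01 -1.559e-01  4.230e-02  2.310e-01  2.050e+02] small [ 6.185e-01 -1.543e-01  1.011e-01  1.690e-01  9.230e+02]
wrist held [ 6.211e-01 -1.560e-01  3.780e-02  2.312e-01  1.316e+03] small [ 6.147e-01 -1.565e-01  9.980e-02  1.689e-01  8.315e+03]
```

View pics/s7c.png

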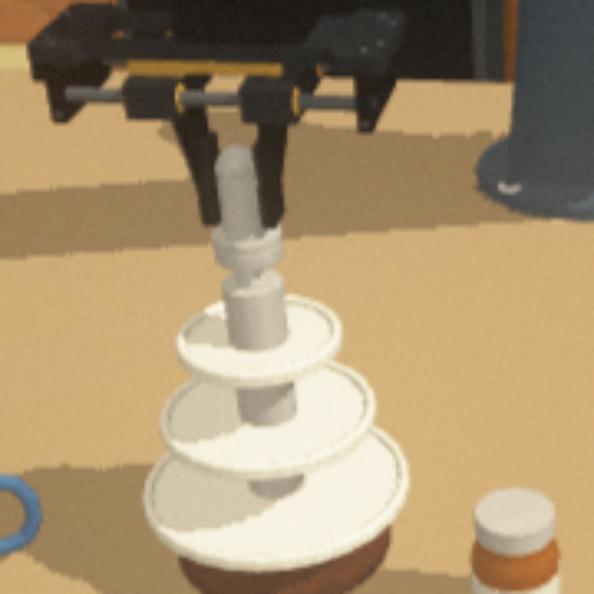

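Crop: the knob collar (249,248) lies on the axis line of the pillars (277→267→257), so it's aligned. Lowering 16 mm.

Call:
drive_tool([
  [15, 0, 0, 0.03, 0, 0, 0],
  [15, 0, 0, 0.06, 0, 0, 0],
  [15, 0, 0, 0.085, 0, 0, 0],
  [15, 0, 0, 0.105, 0, 0, 0],
  [15, 0, 0, 0.12, 0, 0, 0],
  [15, 0, 0, 0.13, 0, 0, 0],
  [15, 0, 0, 0.136, 0, 0, 0],
  [15, 0, 0, 0.136, 0, 0, 0],
])

```text
time_s: 38.2
position: [0.615, -0.1552, 0.2218]
tcp_rot: [[1.0, 0.0, 0.0], [0.0, -1.0, -0.0], [0.0, 0.0, -1.0]]
force: [0.2, 0.2, -1.3]
opening: 0.293
grasp_force: 30.0
```

Call:
drive_tool([
  [15, 0, 0, 0.004, 0, 0, 0],
  [15, 0, 0, 0.008, 0, 0, 0],
  [15, 0, 0, 0.008, 0, 0, 0],
])

```text
time_s: 38.5
position: [0.6152, -0.1553, 0.2216]
tcp_rot: [[1.0, 0.0, 0.001], [0.0, -1.0, -0.0], [0.001, 0.0, -1.0]]
force: [0.0, 0.5, 1.9]
opening: 0.292
grasp_force: 30.0
```

Seated (contact force reversed). Release and retreat.

Call:
drive_tool([
  [30, 0, 0, 0, 0, 0, 0],
  [40, 0, 0, 0, 0, 0, 0],
  [55, 0, 0, 0, 0, 0, 0],
  [55, 0, 0, 0, 0, 0, 0],
  [55, 0, 0, 0, 0, 0, 0],
  [55, 0, 0, 0, 0, 0, 0],
])

```text
time_s: 39.1
position: [0.6149, -0.1551, 0.2208]
tcp_rot: [[1.0, 0.0, -0.0], [0.0, -1.0, 0.0], [-0.0, -0.0, -1.0]]
force: [-0.6, 0.6, -0.1]
opening: 0.619
grasp_force: 0.0
```

Call:
drive_tool([
  [55, 0, 0, -0.1, 0, 0, 0],
  [55, 0, 0, -0.25, 0, 0, 0],
  [55, 0, 0, -0.45, 0, 0, 0],
  [55, 0, 0, -0.65, 0, 0, 0],
  [55, 0, 0, -0.75, 0, 0, 0],
  [55, 0, 0, -0.75, 0, 0, 0],
])

```text
time_s: 39.7
position: [0.6161, -0.1556, 0.3137]
tcp_rot: [[1.0, 0.0, 0.005], [0.0, -1.0, -0.002], [0.005, 0.002, -1.0]]
force: [0.8, 0.5, -0.9]
opening: 0.634
grasp_force: 0.0
```

Call:
drive_tool([
  [55, -0.2, 0, 0, 0, 0, 0],
  [55, -0.4, 0, 0, 0, 0, 0],
  [55, -0.6, 0, 0, 0, 0, 0],
  [55, -0.8, 0, 0, 0, 0, 0],
  [55, -0.9, 0, 0, 0, 0, 0],
  [55, -0.9, 0, 0, 0, 0, 0],
  [55, -0.9, 0, 0, 0, 0, 0],
])

```text
time_s: 40.4
position: [0.5076, -0.1554, 0.3108]
tcp_rot: [[1.0, -0.0, 0.001], [-0.0, -1.0, -0.0], [0.001, 0.0, -1.0]]
force: [0.5, -0.4, 0.4]
opening: 0.631
grasp_force: 0.0
```

```bash
python3 - <<'E'
from m import *
s=read_state(); print(s['position'],s['force'])
for n in ('scene','wrist'):
    q=look(n,n+'8.png')
    for k,(lo,hi,r) in dict(large=(.045,.062,.1),middle=(.1,.115,.08),small=(.153,.169,.07),collar=(.199,.217,.03),top=(.25,.275,.03)).items(): print(n,k,piece(q,.616,-.155,lo,hi,r))
E
```

```text
[ 0.50763435 -0.15536947  0.31075204] [ 0.51512098 -0.43337741  0.36389427]
scene large [ 6.194e-01 -1.546e-01  1.714e-01  6.200e-02  2.131e+03]
scene middle [ 6.187e-01 -1.547e-01  1.351e-01  1.149e-01  1.533e+03]
scene small [ 6.187e-01 -1.562e-01  1.024e-01  1.690e-01  9.200e+02]
scene collar [ 6.184e-01 -1.545e-01  4.140e-02  2.169e-01  2.220e+02]
scene top [ 6.191e-01 -1.547e-01  2.490e-02  2.656e-01  1.190e+02]
wrist large [ 6.149e-01 -1.567e-01  1.700e-01  5.830e-02  2.982e+03]
wrist middle [ 6.145e-01 -1.568e-01  1.340e-01  1.117e-01  3.156e+03]
wrist small [ 6.146e-01 -1.566e-01  1.002e-01  1.686e-01  8.184e+03]
wrist collar [ 6.145e-01 -1.564e-01  4.000e-02  2.168e-01  9.720e+02]
wrist top [ 6.145e-01 -1.563e-01  2.610e-02  2.680e-01  1.584e+03]
```

View pics/scene8.png

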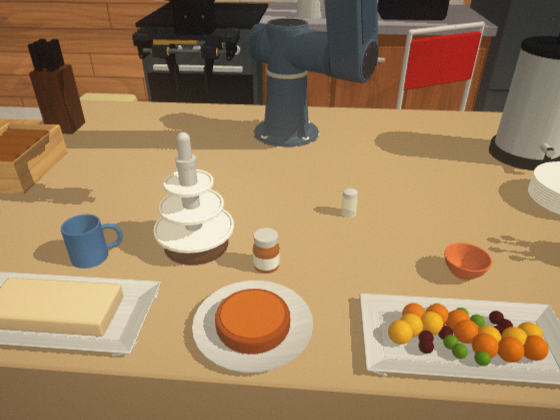

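The finished stand at (190,200) is upright, centred to within about 1 mm in the wrist view. The knob top is at 0.266–0.268 m (expected 0.266), and the salt, jar, mug and bowl are unmoved. The cup is hidden behind the stand.

```bash
python3 -c "
from rig import order; print(order.hand_in())"
```

```text
the job is handed in; nothing more can be done
None
```

The cake stand is assembled in the required order, released and handed in at about 40 s, with every piece measuring home, centred and upright; the judge's verdict was not shown, and the egg cup was hidden behind the stand in my last picture.

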